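Reset the length stop of a lath gauge and bring the lath up to it

ROBOT

A 6-joint arm with a two-finger parallel gripper is mounted at the origin on the work surface. World frame = base frame: x ahead of the robot, y to its left, z up, the work surface at z = 0. Lengths are in m, angles in rad, forces in N, time in s.
With the tool pointing down it reaches from about 0.375 to 0.925 m from the base axis. Payload 5.7 kg.
Tool frame: the origin (TCP) lies midway between the tips of the shut fingers; the grasp point (between the pads) lies 19 mm behind it; z points along the fingers, x is the direction in which the jaws open and shut, and the axes are right-handed (so a half turn about z gives the same grasp; the last joint's range is limited). The gripper opens to 88 mm and grips with 3 to 60 N. Pads are 20 mm wide; open, the fingers measure 115 mm over their backs; the gripper's body (75 mm by 178 mm) begins 61 mm behind the grasp point.
Start: joints at [-1.333, 0.359, 1.51, -0, 1.272, -0.115], TCP at [0.207, -0.563, 0.223] pointing down, gripper open.
Joint ranges: [-2.97, 2.97], [-1.01, 2.36], [0.21, 2.38], [-0.96, 4.11], [0.2, 2.71], [-2.98, 2.98]. Speed limits (rad/s): [2.39, 2.39, 3.14, 3.14, 3.14, 3.14].

INTERFACE

Orientations are given as a unit quaternion [x, y, z, w].
In Python, from bench import move_ptp, servo_line, goto_joints, move_gripper, sleep, inverse_kinematics, capture, PlanningError, close_job, spot_in, silhouettes, current_clock, current_joint_pos, current_qvel, current_joint_torque, current_position, current_orientation, current_force, current_torque, current_finger_gap gives the robot as it stands. Calls block until the motion is done:
- move_ptp(position, orientation): joint-space move of the TCP to a pose.
- servo_line(position, orientation=None, rate=0.15, contact_N=None): straight line of the TCP; orientation=None keeps the orientation; rate is the mean speed in m/s. With contact_N (N) it stops when the force on the tool has changed by that much, and returns True; else False.
- goto_joints(angles): joint-space move.
- move_gripper(opening): finger opening in m; the grip force is fixed at half the most; returns when the fingers have stopped.
- sleep(seconds).
- inverse_kinematics(position, orientation): joint angles nearest the present ones, or None.
- capture(name): name is "side" or "top"; returns a dict with "image" (480x640x3 uint8, blue, green, red), "range_z" (480x640 float32, m along the optical axis (not along the pixel's ray), 0 where there is no reading), "intrinsics" (3x3 intrinsics, pixels), "k1" (the pictures are not rectified: a ray, as slopes to the right and down, at radius r is drawn at 1 + k1 r^2 times it, then the intrinsics apply), "R" (3x3) and "t" (3): a world point X has camera coordinates R X + t. Camera axes: x right, y down, z forward; pixel columns grow to the right and rows downward; lengths in m; the calibration is good to about 2 mm. A picture is of the moment at which its call begins.
A pose or a line that the arm cannot do raises PlanningError and nothing moves.
- close_job(): hands the job in, once; it reports no verdict.
Trained networks look in the newest picture that a camera, given by its name, has taken for a name from the list of things; names that differ only in an ending like _2 or _b are one class to them, and where a whole thing is asked for, a point or a joint stands for the part that bears it (a point fixed in the world has none). Each returns a list of dicts, best first, with "conf" (0 to 1); they miss things now and then, are a little off and sometimes report something else, mostly with a low value. They report only what shows in the picture. A call takes as long as a camera call.
- spot_in(camera, query): "xy" ([column, row] in pixels, amid what is visible of it).
- silhouettes(camera, query): "region" (480x640 bool, what is visible of it) and "xy" ([column, row] in pixels, amid what is visible of it).
Readings, each from a call of its own:
- current_clock(): time.
- current_joint_pos(): joint angles.
- current_qvel(): joint speeds.
- current_joint_torque(): joint torques, N m.
- current_position(): TCP position.
- current_orientation(): TCP orientation.
- current_force(): force on the tool from outside, world axes, zero at the start.
- current_torque(): the same for the moment, N m.
- current_finger_gap(): finger opening in m.
Only numpy, scipy, OpenCV 4.12 (cv2) and the standard library are available. Lean on these libraries where they do the work, as an engineer would, in place of code of your own. Each camera call takes 0.05 s, during which the arm holds its last target. There are 200 camera calls.

TASK

Set the blue length stop of the lath gauge to the notch marked by the green block: press its red paddle right down to lift the locking tab out, slide the stop along with the paddle held down, and let the tab drop fully into that notch, feeling for it if it rides on top. Then push the pale lath along its channel until its end rests against the stop. Do not force anything, and leave the other things where they are.

Things in the scene. Friction and masses are not known exactly. Their poses are not given: they have to be found in the camera images.
- gauge: Lath gauge fixed to the table: plywood board 12 mm thick, 450 mm along its y, 240 mm along its x (x -90 to +150 mm). Origin on its underside, z up; all heights given are above the table. Across it, from -x to +x: the lath channel, the rail with the blue stop (x = 0), the notched steel bar, four marker blocks. Blocks and stop start as told under their names.
- channel (a point): Middle of the open lath channel's floor: gauge x = -55 mm, y = 0, height 12 mm. The channel runs along gauge y the board's whole length, 24 mm wide between two wooden fences 6 mm thick whose tops are at 19 mm.
- notches (a point): Middle notch, fixed: gauge x = 59 mm, y = 100 mm, height 32 mm (tooth tops of the dark steel bar, 26 mm wide along gauge x). To either side a notch plate with two more notches, clamped by hand: nominally 40 and 74 mm from the middle one, but each plate may sit up to 6 mm either way along gauge y. All notches open upwards, 14 mm wide; between them flat tooth tops.
- stop (a joint): Position of the blue stop along the rail in m, 0 at the middle notch, where it starts, growing to gauge +y; other notches nominally at +-0.040 and +-0.074 (up to 0.006 off); ends +-0.088. With the tab out it slides with 1.5 N friction and stays where left; with the tab down it has +-2 mm play and must not be forced. The stop is 70 mm long, 46 mm high without the rocker.
- rocker (a joint): Tilt of the stop's rocker in rad: 0 tab fully down in a notch, 0.24 paddle fully down (hard stop). A spring returns it: 4.5 N on the paddle starts it, 6.5 N holds it fully down. The tab clears the tooth tops above about 0.19; about 0.18 means that the tab rests on a tooth; below 0.04 it is fully home.
- paddle (a point): Centre of the red paddle's top face, 68 mm high with the tab down; sinks 14 mm when pressed. Paddle 46 mm along gauge x; at its two y ends stand red cheeks 6 mm thick, 14 mm higher than the face, 50 mm apart inside: pushing on one moves the stop. Lies 58 mm to gauge -x of the rocker's pivot, which runs along gauge y, 62 mm high. Same gauge y as the tab.
- tab_nose (a point): Centre of the rounded nose (radius 5 mm, 10 mm wide along gauge y) of the steel locking tab, on the rocker, 55 mm to gauge +x of the pivot, same gauge y as the paddle centre. Its lowest 10 mm sits in the notch when down.
- stop_face (a point): Middle of the stop's flat blue face that the lath's end meets, facing gauge -y, 35 mm to gauge -y of the paddle centre, 22 mm high, on the channel's centre line (the face is 24 mm wide, 14 to 44 mm high). Moves with the stop; axes as the gauge's.
- mark_green: Green marker block fixed on the board, 18 x 14 x 26 mm (x, y, z), at gauge x = 88 mm, beside the notch to use: at its nominal place, 40 or 74 mm to either side of the middle; the notch's true centre is up to 6 mm off along gauge y. Origin on its underside, 12 mm high; axes as the gauge's. Three like blocks at the other notches are white.
- lath: Pale square wooden lath, loose in the channel, 120 mm long (gauge y), 20 x 20 mm, about 40 g. Origin at its centre, 22 mm high; its top is at 32 mm, 13 mm above the fences. It starts at the channel's -y end, its +y end well short of the stop; push on its -y end.
- spare_lath: Dark spare lath 140 x 18 x 18 mm lying on the board at its +x edge (bystander). Origin under its centre.
- glue: White glue bottle, 36 mm across, 100 mm tall, standing on the board at its +x, -y corner (bystander).
- black_tray: Black open tray 110 x 150 x 50 mm on the table to the left (bystander).
- clear_tub: Clear plastic tub 100 mm across, 75 mm tall, on the table to the right (bystander).
- paint_jar: Paint jar 70 mm across, 85 mm tall, on the table to the right (bystander).
- brush: Brush 190 mm long lying on the table to the left (bystander).

How it is judged:
On the way, in this order (a step that is already met when the one before it is completed fails the run):
1. the paddle is pressed and the tab is out of the middle notch (value of joint rocker above 0.17 rad), for 0.1 s.
2. the tab is fully down in the notch at the green block (y of tab_nose in the frame of mark_green between -0.011 and 0.011 m and value of joint rocker below 0.04 rad), for 0.2 s.
At the end, for the whole second after the job is handed in: The tab is fully down in the notch at the green block (rocker below 0.04 rad, tab centre within 11 mm of the block's line), and the lath lies in its channel with its end within 4 mm of the stop's face; all at rest (all of step 2 and y of lath in the frame of stop_face between -0.064 and -0.056 m and x of lath in the frame of stop_face between -0.006 and 0.006 m and z of lath in the frame of stop_face between -0.004 and 0.005 m and linear speed of lath below 0.01 m/s and velocity of joint stop between -0.01 and 0.01 m/s); the robot touches nothing.
It fails at once if the gauge is forced (over 45 N from the fingers) (contact force between the fingers and gauge above 45 N).
It fails at once if the lath is rammed against the stop (over 40 N) (contact force between lath and gauge above 40 N).
It fails at once if another thing is moved by more than 30 mm (distance of any of spare_lath, glue, black_tray, clear_tub, paint_jar, brush from where it was at the start of the episode above 0.03 m).
It also fails if it takes over 58 s, if anything falls off the work surface, if the arm or the gripper's body presses on something with over 40 N, if the wrist force passes 120 N, or if a joint passes its speed limit or range.

## Working session

There is one attempt and no reset: what is moved stays moved. The work goes in short steps, each a Python script; the robot and the scene stay as the last script left them, time stands still between calls to the robot, and variables do not carry over. Pictures are saved under pics/ and viewed, about 8 in all and at most 12, crops included, and the job is handed in when it is done.

```bash
mkdir -p pics; cat > h.py <<'E'
import numpy as np, cv2
from bench import *
def ray(c,uv):
    K=c["intrinsics"]; p=np.array([(uv[0]-K[0,2])/K[0,0],(uv[1]-K[1,2])/K[1,1]])
    s=p.copy()
    for _ in range(20): s=p/(1+c["k1"]*(s@s))
    return np.array([s[0],s[1],1.])
def deproj(c,uv,z=None):
    d=ray(c,uv)
    if z is None: z=np.median([v for v in c["range_z"][int(uv[1])-2:int(uv[1])+3,int(uv[0])-2:int(uv[0])+3].ravel() if v>0])
    return c["R"].T@(d*z-c["t"])
def atheight(c,uv,h):
    d=c["R"].T@ray(c,uv); o=-c["R"].T@c["t"]
    return o+d*(h-o[2])/d[2]
def proj(c,X):
    p=c["R"]@np.array(X)+c["t"]; s=p[:2]/p[2]; s=s*(1+c["k1"]*(s@s))
    K=c["intrinsics"]; return np.array([K[0,0]*s[0]+K[0,2],K[1,1]*s[1]+K[1,2]])
def cloud(c):
    K=c["intrinsics"]; v,u=np.mgrid[0:480,0:640]
    p=np.stack([(u-K[0,2])/K[0,0],(v-K[1,2])/K[1,1]],-1); s=p.copy()
    for _ in range(15): s=p/(1+c["k1"]*(s**2).sum(-1,keepdims=True))
    z=c["range_z"][...,None]; P=np.concatenate([s*z,z],-1)
    return (P-c["t"])@c["R"]
E
python3 - <<'E'
from h import *
for n in ["top","side"]:
    c=capture(n); cv2.imwrite(f"pics/{n}0.png",c["image"])
    print(n,"cam at",(-c["R"].T@c["t"]).round(3), "t",current_clock())
    for q in ["mark_green","paddle","lath","stop","gauge","glue","spare_lath"]:
        r=silhouettes(n,q)[:2]
        for d in r:
            P=cloud(c)[d["region"]&(c["range_z"]>0)]
            print(q,round(d["conf"],2),np.round(d["xy"],1),d["region"].sum(),np.median(P,axis=0).round(4) if len(P) else None)
E
```

```text
top cam at [2.950e-01 1.000e-03 1.666e+00] t 0.05
mark_green 0.38 [297.3 206.4] 43 [0.633  0.0486 0.037 ]
paddle 0.7 [264.4 243.1] 768 [0.5185 0.1327 0.068 ]
lath 0.62 [340.  266.8] 334 [ 0.4746 -0.0769  0.0314]
stop 0.94 [266.8 239.1] 1001 [0.5317 0.13   0.0664]
stop 0.48 [305.7 229. ] 12104 [0.5609 0.0245 0.0131]
gauge 0.79 [304.7 228.4] 12579 [0.562  0.024  0.0131]
gauge 0.6 [348.8 197.4] 179 [ 0.6441 -0.1011  0.0797]
glue 0.65 [348.5 198.7] 196 [ 0.6439 -0.1017  0.0774]
spare_lath 0.85 [300.  193.9] 354 [0.6718 0.036  0.0292]
side cam at [0.131 0.826 0.995] t 0.45
mark_green 0.58 [275.9 252.3] 70 [0.6326 0.0503 0.0291]
paddle 0.89 [300.  275.9] 1053 [0.5173 0.1299 0.0673]
lath 0.89 [359.9 241.8] 379 [ 0.471  -0.0732  0.0293]
lath 0.19 [298.6 267.8] 11496 [0.5498 0.1015 0.0123]
stop 0.93 [292. 281.] 1473 [0.5381 0.1351 0.0661]
gauge 0.93 [300.2 270.3] 11800 [0.5501 0.1003 0.0123]
glue 0.79 [301.6 205. ] 401 [ 0.6447 -0.0953  0.0634]
spare_lath 0.85 [266.9 242.2] 490 [0.6695 0.0418 0.027 ]
```

```bash
python3 - <<'E'
import cv2,numpy as np
a=cv2.imread("pics/top0.png")[150:320,210:410]; b=cv2.imread("pics/side0.png")[170:370,190:410]
cv2.imwrite("pics/a.png",cv2.resize(a,None,fx=4,fy=3.5,interpolation=cv2.INTER_CUBIC) if 0 else cv2.resize(a,None,fx=3.5,fy=3.5,interpolation=cv2.INTER_CUBIC))
cv2.imwrite("pics/b.png",cv2.resize(b,None,fx=3,fy=3,interpolation=cv2.INTER_CUBIC))
E
```

```text
(no output)
```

View pics/a.png

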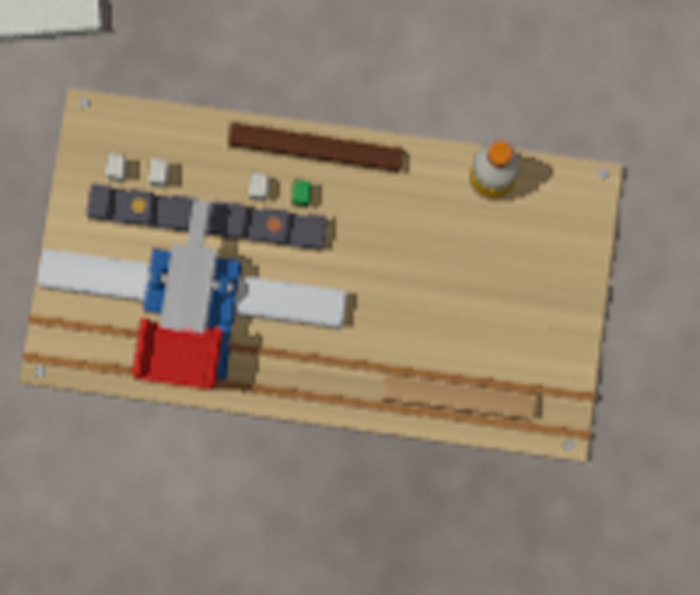

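View pics/b.png

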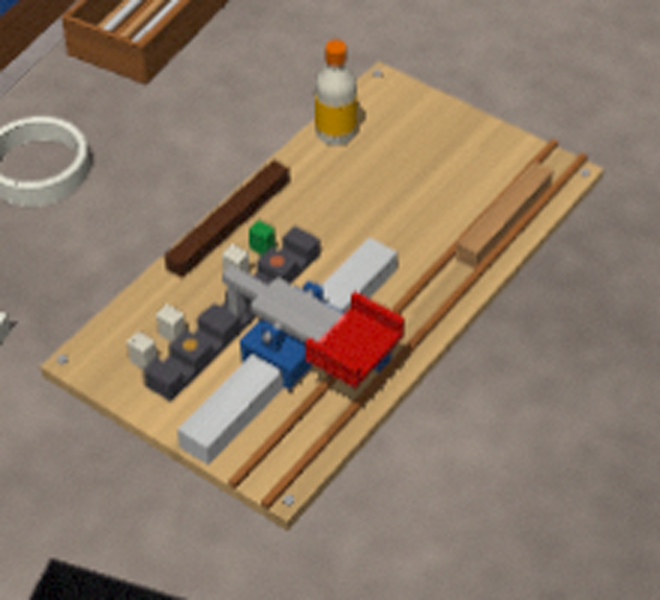

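The green block is beside the outermost notch on the -y side, at -74 mm (crop a about (302,192)). The lath lies at the -y end, and the red paddle's cheeks are visible. Next I fit the gauge pose and the notch profile.

```bash
cat > fit.py <<'E'
from h import *
def scan(save=False):
    out={}
    for n in ["top","side"]:
        c=capture(n); out[n]=(c,cloud(c))
    return out
E
python3 - <<'E'
from fit import *
import json
from scipy.optimize import minimize
S=scan(); poses=[]
for n,(c,P) in S.items():
    m=silhouettes(n,"gauge")[0]["region"].astype(np.uint8)
    ct=max(cv2.findContours(m,0,cv2.CHAIN_APPROX_NONE)[0],key=cv2.contourArea)[:,0,:]
    q=cv2.convexHull(ct)[:,0,:]
    W=np.array([atheight(c,u.astype(float),0.012)[:2] for u in q])
    (cx,cy),(w,h),a=cv2.minAreaRect((W*1000).astype(np.float32))
    # direct: model centre (x=30mm,y=0)
    a=np.deg2rad(a); 
    e1=np.array([np.cos(a),np.sin(a)]); e2=np.array([-e1[1],e1[0]])
    ey=e1 if w>h else e2; ey=ey*np.sign(ey[1]); ex=np.array([ey[1],-ey[0]])
    o=np.array([cx,cy])/1000-0.03*ex
    yaw=np.arctan2(ex[1],ex[0]); poses.append([*o,yaw])
    print(n,"rect",w,h,"origin",o.round(4),"yaw deg",np.rad2deg(yaw).round(2))
g=np.mean(poses,axis=0); json.dump(list(g),open("g.json","w"))
R=np.array([[np.cos(g[2]),-np.sin(g[2])],[np.sin(g[2]),np.cos(g[2])]])
for n,(c,P) in S.items():
    V=c["range_z"]>0; G=P.copy(); G[...,:2]=(P[...,:2]-g[:2])@R; G*=1000
    im=c["image"].astype(int); B,Gr,Rd=im[...,0],im[...,1],im[...,2]
    on=V&(abs(G[...,0]-30)<125)&(abs(G[...,1])<230)
    red=on&(Rd>110)&(Gr<60)&(B<60)&(G[...,2]>50); green=on&(Gr>Rd+30)&(Gr>B+30)
    lath=on&(abs(G[...,0]+55)<9)&(G[...,2]>27)&(G[...,2]<37)&(G[...,1]<0)
    for k,m in [("red",red),("green",green),("lath",lath)]:
        print(n,k,m.sum(),G[m].min(0).round(1),G[m].max(0).round(1),G[m].mean(0).round(1))
    bar=on&(abs(G[...,0]-59)<9)&(G[...,1]<100)
    if 1:
        for y in range(0,90,2):
            q=bar&(abs(G[...,1]-y)<1.5); 
            if q.any(): print(y,G[q][:,2].mean().round(0),im[q].mean().round(0),end=" | ")
    print()
E
```

```text
top rect 451.5494079589844 244.6035614013672 origin [0.5435 0.0335] yaw deg -7.39
side rect 461.2808837890625 248.31622314453125 origin [0.541  0.0328] yaw deg -7.51
top red 309 [-77.7  68.1  57.1] [-32.9 128.5  89.9] [-56.8  95.8  71. ]
top green 28 [81.8 19.4 10.9] [97.5 31.4 43. ] [90.4 24.7 36.4]
top lath 212 [ -62.3 -178.3   27. ] [-46.  -59.1  36.9] [ -54.1 -118.7   31.8]
0 12.0 88.0 | 2 9.0 82.0 | 4 22.0 76.0 | 6 31.0 78.0 | 8 33.0 81.0 | 10 33.0 81.0 | 12 34.0 82.0 | 14 33.0 82.0 | 16 32.0 81.0 | 18 33.0 81.0 | 20 22.0 81.0 | 22 18.0 82.0 | 24 18.0 82.0 | 26 20.0 80.0 | 28 17.0 80.0 | 30 18.0 60.0 | 32 22.0 52.0 | 34 28.0 66.0 | 36 31.0 80.0 | 38 29.0 84.0 | 40 28.0 91.0 | 42 30.0 100.0 | 44 32.0 96.0 | 46 33.0 96.0 | 48 34.0 88.0 | 50 33.0 83.0 | 52 31.0 81.0 | 54 25.0 82.0 | 56 20.0 81.0 | 58 18.0 81.0 | 60 21.0 78.0 | 62 21.0 64.0 | 64 20.0 49.0 | 66 22.0 52.0 | 68 28.0 65.0 | 70 33.0 80.0 | 72 33.0 81.0 | 74 32.0 81.0 | 76 33.0 80.0 | 78 32.0 75.0 | 80 31.0 58.0 | 82 30.0 43.0 | 84 31.0 43.0 | 86 31.0 43.0 | 88 33.0 43.0 | 
side red 528 [ -80.8 -125.1   59.8] [118.1 129.5 101.1] [-57.9  96.3  70.9]
side green 68 [79.4 18.  18.2] [96.8 34.6 39.4] [87.5 28.3 31.7]
side lath 255 [ -63.9 -181.    27.2] [-46.1 -56.8  36.1] [ -55.1 -117.2   30.6]
0 23.0 71.0 | 2 30.0 82.0 | 4 30.0 79.0 | 6 31.0 76.0 | 8 30.0 75.0 | 10 31.0 75.0 | 12 32.0 76.0 | 14 32.0 74.0 | 16 27.0 63.0 | 18 25.0 62.0 | 20 23.0 64.0 | 22 19.0 75.0 | 24 20.0 67.0 | 26 18.0 50.0 | 28 18.0 43.0 | 30 23.0 44.0 | 32 31.0 75.0 | 34 30.0 78.0 | 36 30.0 85.0 | 38 31.0 89.0 | 40 31.0 91.0 | 42 30.0 87.0 | 44 30.0 76.0 | 46 30.0 83.0 | 48 30.0 72.0 | 50 26.0 68.0 | 52 23.0 70.0 | 54 25.0 73.0 | 56 19.0 94.0 | 58 19.0 113.0 | 66 30.0 127.0 | 84 29.0 47.0 | 86 24.0 54.0 | 88 27.0 58.0 |
```

```bash
cat >> h.py <<'E'
import json
from scipy.spatial.transform import Rotation as Ro
def G2W(x,y,z):
    g=json.load(open("g.json")); c,s=np.cos(g[2]),np.sin(g[2])
    return [g[0]+(c*x-s*y)/1000,g[1]+(s*x+c*y)/1000,z/1000]
def W2G(p):
    g=json.load(open("g.json")); c,s=np.cos(g[2]),np.sin(g[2]); d=np.array(p[:2])-g[:2]
    return np.array([c*d[0]+s*d[1],-s*d[0]+c*d[1],p[2]])*1000
def ORI(sg=1):
    g=json.load(open("g.json")); ey=sg*np.array([-np.sin(g[2]),np.cos(g[2]),0]); z=np.array([0,0,-1.])
    return Ro.from_matrix(np.c_[ey,np.cross(z,ey),z]).as_quat()
def st(t=""):
    g=json.load(open("g.json")); f=current_force(); c,s=np.cos(g[2]),np.sin(g[2])
    print(t,"t%.2f"%current_clock(),"G",W2G(current_position()).round(1),"Fg",np.round([c*f[0]+s*f[1],-s*f[0]+c*f[1],f[2]],1))
E
python3 - <<'E'
from h import *
p=G2W(-60,98.3,130)
sg=min((1,-1),key=lambda s:abs(inverse_kinematics(p,ORI(s))[5]) if inverse_kinematics(p,ORI(s)) is not None else 9)
q=ORI(sg); json.dump(list(q),open("q.json","w")); print(sg,inverse_kinematics(p,q))
move_gripper(0.014); move_ptp(p,q); st("above")
servo_line(G2W(-60,98.3,92),q,rate=0.1); st("near")
print(servo_line(G2W(-60,98.3,55),q,rate=0.015,contact_N=3)); st("touch")
E
```

```text
1 [ 1.38082683e-01  3.45789660e-01  1.80040195e+00 -4.44089210e-16
  9.95401044e-01 -1.30263380e+00]
above t4.90 G [-59.5  97.7 130.1] Fg [0.1 0.6 0.8]
near t5.43 G [-59.9  98.1  91.9] Fg [ 0.5  0.5 -0.1]
True
touch t6.97 G [-60.1  98.3  67.4] Fg [1.1 0.1 4.3]
```

```bash
python3 - <<'E'
from h import *
q=json.load(open("q.json"))
z=67
while z>50:
    z-=1.0
    r=servo_line(G2W(-60,98.3,z),q,rate=0.02,contact_N=12); st(f"{z} {r}")
    if current_force()[2]>14: break
c=capture("side"); cv2.imwrite("pics/p1.png",cv2.resize(c["image"][200:330,220:380],None,fx=4,fy=4,interpolation=cv2.INTER_CUBIC))
E
```

```text
66.0 False t7.22 G [-60.2  98.3  66. ] Fg [-1.2  0.2  3.4]
65.0 False t7.47 G [-60.2  98.3  65. ] Fg [-1.  -0.4  4. ]
64.0 False t7.72 G [-60.2  98.3  64. ] Fg [-2.5  0.7  4.3]
63.0 False t7.97 G [-60.1  98.3  63. ] Fg [-2.1  0.8  5.5]
62.0 False t8.22 G [-60.2  98.3  62. ] Fg [-1.8  0.   6.6]
61.0 False t8.47 G [-60.2  98.3  61. ] Fg [-1.9 -0.3  5. ]
60.0 False t8.72 G [-60.2  98.3  60.1] Fg [-2.3 -0.1  6.7]
59.0 False t8.97 G [-60.1  98.3  59.1] Fg [-1.7  0.4  6.4]
58.0 False t9.22 G [-60.1  98.3  58.1] Fg [-1.9 -0.2  6. ]
57.0 False t9.47 G [-60.   98.3  57.1] Fg [-1.6 -0.   5.3]
56.0 False t9.72 G [-59.9  98.3  56.2] Fg [-2.5 -0.9  5.8]
55.0 False t9.97 G [-59.8  98.3  55.4] Fg [-1.9 -0.6  8.7]
54.0 False t10.22 G [-59.7  98.3  55.1] Fg [-3.2 -0.5 15.9]
```

View pics/p1.png

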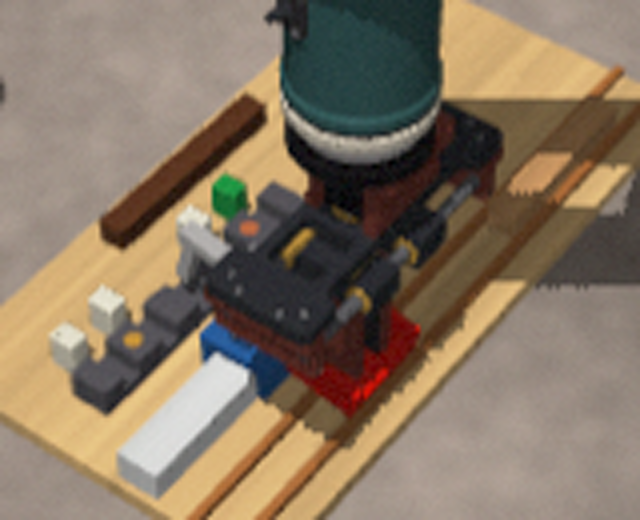

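The tab is out, with the paddle on its hard stop at about 55 mm. Now I slide and ease off.

```bash
python3 - <<'E'
from h import *
q=json.load(open("q.json"))
for y in [90,74,58,42,30,25.8]:
    r=servo_line(G2W(-60,y,54.2),q,rate=0.03,contact_N=12); st(f"{y} {r}")
    if r: break
else:
  for z in range(55,65):
    servo_line(G2W(-60,25.8,z),q,rate=0.02); sleep(0.1); st(f"{z}")
    if z>57 and current_force()[2]<1.2: break
E
```

```text
90 False t10.70 G [-59.7  90.   55.2] Fg [-3.6 -0.9 15.5]
74 False t11.38 G [-59.7  74.1  55.1] Fg [-4.  -0.6 14.6]
58 False t12.07 G [-59.6  58.   55.2] Fg [-4.2 -1.  14.5]
42 False t12.75 G [-59.5  42.   55.2] Fg [-2.4  0.1 15. ]
30 False t13.30 G [-59.5  29.9  55.1] Fg [-2.9 -0.5 14.3]
25.8 False t13.59 G [-59.5  25.7  55.1] Fg [-4.4 -0.6 15.5]
55 t13.94 G [-59.5  25.8  55.5] Fg [-1.7 -0.3  8.1]
56 t14.29 G [-59.6  25.8  56.3] Fg [-1.4  0.5  5.7]
57 t14.64 G [-59.7  25.8  57.2] Fg [-1.1 -0.4  5.6]
58 t14.99 G [-59.8  25.7  58.2] Fg [-1.4  0.1  5.3]
59 t15.34 G [-59.9  25.7  59.2] Fg [-1.8  0.1  5.4]
60 t15.69 G [-59.9  25.8  60.2] Fg [-1.1 -0.1  6.4]
61 t16.04 G [-59.9  25.7  61.1] Fg [-1.3 -0.5  5.9]
62 t16.39 G [-59.9  25.7  62.2] Fg [-1.7  0.1  6.2]
63 t16.74 G [-59.9  25.7  63.2] Fg [-1.7 -0.2  5. ]
64 t17.09 G [-59.9  25.7  64.2] Fg [-1.5 -0.4  5.4]
```

The paddle still pushes up through 64 mm, so the tab is dropping into a notch. I lift clear and check.

```bash
python3 - <<'E'
from h import *
q=json.load(open("q.json"))
for z in (65,66,67,68,69): servo_line(G2W(-60,25.8,z),q,rate=0.02); st(f"{z}")
servo_line(G2W(-60,25.8,120),q,rate=0.15)
move_ptp(G2W(-55,-215,120),q); st("away")
for n in ("side","top"):
    c=capture(n); P=cloud(c); G=(P-np.array([0,0,0]))
    g=json.load(open("g.json")); R=np.array([[np.cos(g[2]),-np.sin(g[2])],[np.sin(g[2]),np.cos(g[2])]])
    G=np.concatenate([(P[...,:2]-g[:2])@R,P[...,2:]],-1)*1000
    im=c["image"].astype(int)
    m=(c["range_z"]>0)&(im[...,2]>110)&(im[...,1]<60)&(im[...,0]<60)&(abs(G[...,0]+55)<40)&(abs(G[...,1])<140)
    print(n,"red y",np.percentile(G[m][:,1],[1,50,99]).round(1),"face z",np.median(G[m&(abs(G[...,1]-np.median(G[m][:,1]))<15)][:,2]).round(1))
    l=(c["range_z"]>0)&(abs(G[...,0]+55)<9)&(G[...,2]>27)&(G[...,2]<37)&(G[...,1]<-40)
    print("lath y",np.percentile(G[l][:,1],[1,99]).round(1))
    cv2.imwrite(f"pics/{n}2.png",cv2.resize(c["image"][170:330,220:420],None,fx=3.5,fy=3.5,interpolation=cv2.INTER_CUBIC))
E
```

```text
65 t17.34 G [-59.8  25.7  65.1] Fg [-0.8 -0.1  4.9]
66 t17.59 G [-59.8  25.8  66.1] Fg [-0.4 -0.1  4.6]
67 t17.84 G [-59.7  25.8  67.1] Fg [-0.  -0.5  4.1]
68 t18.09 G [-59.6  25.8  68.1] Fg [ 1.  -1.2  3.9]
69 t18.34 G [-60.7  25.9  68.7] Fg [-0.1 -0.3 -0.8]
away t19.78 G [ -55.5 -214.1  119.4] Fg [ 0.6  0.1 -0.3]
side red y [-4.9 22.2 57.7] face z 66.8
lath y [-708.3  -60.7]
top red y [-4.6 22.9 54.7] face z 67.9
lath y [-712.   -60.1]
```

View pics/side2.png

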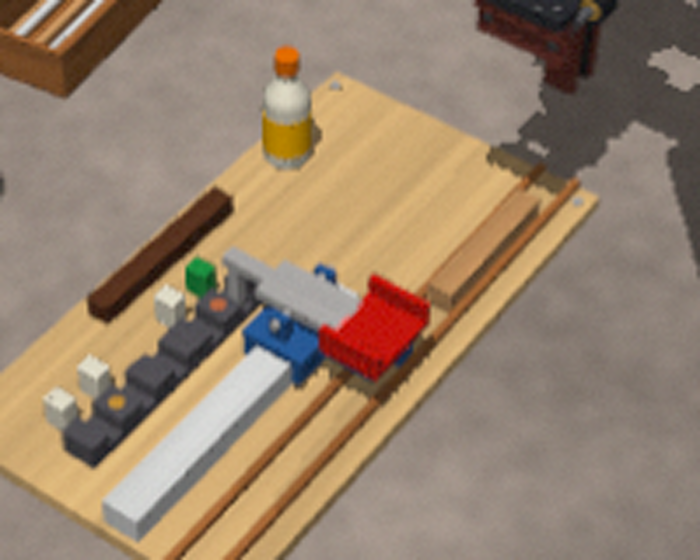

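The tab is home in the notch beside the green block (paddle face at 67–68 mm, tab beside green at about (240,285)). Now I push the lath.

```bash
python3 - <<'E'
from h import *
q=json.load(open("q.json"))
move_gripper(0.0)
servo_line(G2W(-55,-212,60),q,rate=0.15)
print(servo_line(G2W(-55,-212,24),q,rate=0.05,contact_N=4)); st("low")
print(servo_line(G2W(-55,-160,24),q,rate=0.04,contact_N=5)); st("mid")
print(servo_line(G2W(-55,-136,24),q,rate=0.015,contact_N=3.5)); st("push")
E
```

```text
False
low t21.72 G [ -54.9 -212.    24. ] Fg [-0.5 -1.1 -0.4]
False
mid t23.17 G [ -55.  -160.1   24. ] Fg [-0.1  0.6  0.2]
True
push t24.52 G [ -54.7 -138.    23.9] Fg [-0.3 -2.3  1.8]
```

```bash
python3 - <<'E'
from h import *
q=json.load(open("q.json"))
servo_line(G2W(-55,-165,24),q,rate=0.08); servo_line(G2W(-55,-165,120),q,rate=0.15)
move_ptp(G2W(-55,-260,160),q); st("away")
g=json.load(open("g.json")); R=np.array([[np.cos(g[2]),-np.sin(g[2])],[np.sin(g[2]),np.cos(g[2])]])
for n in ("side","top"):
    c=capture(n); P=cloud(c); G=np.concatenate([(P[...,:2]-g[:2])@R,P[...,2:]],-1)*1000
    im=c["image"].astype(int)
    m=(c["range_z"]>0)&(im[...,2]>110)&(im[...,1]<60)&(im[...,0]<60)&(abs(G[...,0]+55)<40)&(abs(G[...,1])<140)
    print(n,"red y",np.percentile(G[m][:,1],[1,50,99]).round(1),"face z",np.median(G[m&(abs(G[...,1]-25)<15)][:,2]).round(1))
    l=(c["range_z"]>0)&(abs(G[...,0]+55)<9)&(G[...,2]>27)&(G[...,2]<37)&(abs(G[...,1]+70)<100)
    print("lath",np.percentile(G[l][:,1],[1,99]).round(1))
    cv2.imwrite(f"pics/{n}3.png",cv2.resize(c["image"][200:310,240:380],None,fx=5,fy=5,interpolation=cv2.INTER_CUBIC))
E
```

```text
away t26.30 G [ -55.7 -260.4  159.1] Fg [-0.7 -0.9 -0.7]
side red y [-3.  23.9 58.9] face z 67.2
lath [-127.4  -37.3]
top red y [-2.8 24.6 56.2] face z 67.8
lath [-125.3   -8.7]
```

View pics/top3.png

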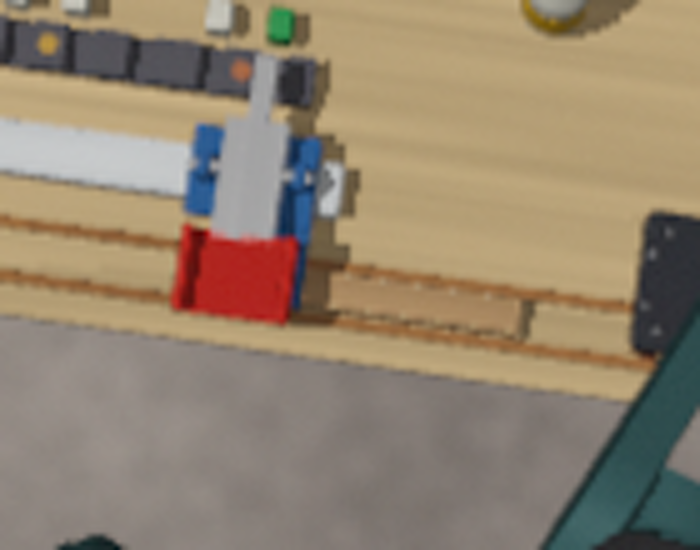

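View pics/side3.png

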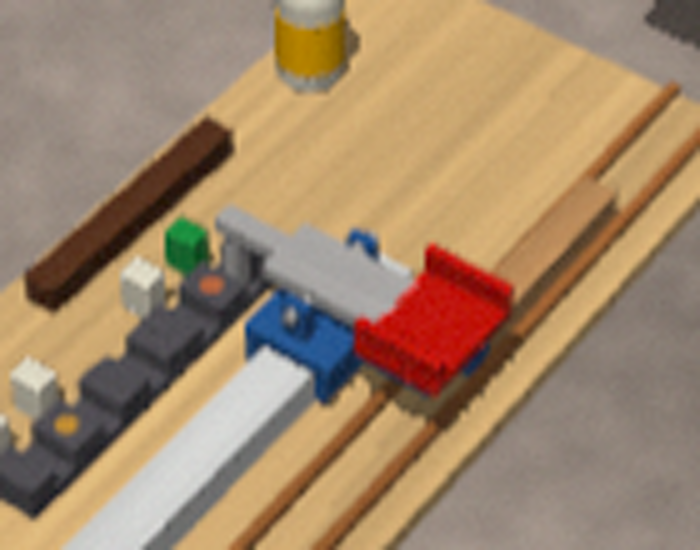

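```bash
python3 -c "
from bench import *
sleep(0.3); close_job()"
```

```text
the job is handed in; nothing more can be done
```

The stop is set to the green-marked notch and the lath rests against it. I handed the job in at about 26.6 s on the robot's clock; no verdict was reported.

**Setting the stop:** I pressed the paddle to its hard stop with about 15 N, slid the stop 72.5 mm towards gauge -y, and eased off. The tab dropped straight into the notch, so I did not need to feel for it.

**Pushing the lath:** I pushed it from its -y end until the push force had changed by 3.5 N, then backed off.

**Last checks:**
- **Tab:** the paddle face reads 67–68 mm high, which is the tab-home height. The tab sits at gauge y of about 27 mm, beside the green block at about 25–28 mm.
- **Lath:** its +y end (about -8 mm) matches the stop's face (about -8 mm) to within the 2 mm camera accuracy. The stop moved about 2 mm in its play when the lath reached it, so I take that as real contact.
- **One disagreement:** the side camera could not confirm the lath's +y end, because the paddle hides it (it read -37 mm). That check rests on the top camera and the finger position at contact. The finger stopped about 4.5 mm further along than I had predicted, which I put down to the stop's play and calibration error.
- **Other things:** the spare lath and glue bottle looked undisturbed in the last pictures. I did not re-measure them or the trays, jar and brush.

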